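# Eject the wiped drive from its dock

### The job

The dock with the green lights has finished wiping its drive. Slide its orange eject slide all the way to the end so that it pushes the drive out of the bay, then let go so that the slide snaps back home by itself, and leave the pushed-out drive lying in the dock. The dock with the red lights is still working: do not touch it.

Things in the scene. Friction and masses are not known exactly. Their poses are not given: they have to be found in the camera images.
- eject_grip (a point): Centre of the top of the orange paddle on the green-lit dock (fixed, 96 mm wide, 235 long: 33 behind the home paddle (+x), 202 in front). Paddle: upright block, 16 mm along x, 24 across (y), 45 tall, on a flat black deck 46 mm below this point, 30 above the table. Pushed along -x (level, roughly to the robot); z up. Only 10 mm high lamps rise beside its path, 36 mm off centre, 71 in front.
- eject_slide (a joint): Travel of the green-lit dock's eject slide in m: 0 home, 0.055 at its end stop, the paddle moved along -x of eject_grip. A spring resists with about 3 N at home, 8 N at the end, and shoots the slide home when it is let go. A steel pusher under the deck moves with the paddle and shoves the drive out of the bay's open front; it does not pull it back.
- drive: Silver 2.5-inch drive, 100 x 70 x 9.5 mm, about 0.1 kg, white and blue label, lying flat and loose in the green-lit dock's open bay, lower than the deck. Origin: centre of its underside; x along its length, z up, axes as eject_grip. It starts about 136 mm in front (-x) of the home paddle; a full stroke pushes it about 53 mm along -x, where it lies flat, its front overhanging the bay floor.
- busy_dock: The other dock, with red lights, to be left untouched: same form, with an orange paddle and a drive of its own (both locked). Fixed, 96 mm wide (y), 235 long (x from -118 to +118), deck 30 mm high, paddle up to 76 mm high at x = +85. Origin on the table under the middle of the dock, z up.
Mind the look-alikes: they are no part of the job. Of the things like the drive, leave any that is black, brown or turquoise; of the rest the larger one is meant.

How it is judged:
By the outcome, as a careful person would: the job done as asked, in the order asked, and still so for the second after the job is handed in, with the robot touching nothing.
It also fails if it takes over 29 s, if anything falls off the work surface, if the arm or the gripper's body presses on something with over 40 N, if the wrist force passes 120 N, or if a joint passes its speed limit or range.

### The arm

A 6-joint arm with a two-finger parallel gripper is mounted at the origin on the work surface. World frame = base frame: x ahead of the robot, y to its left, z up, the work surface at z = 0. Lengths are in m, angles in rad, forces in N, time in s.
With the tool pointing down it reaches from about 0.35 to 1 m from the base axis. Payload 7.1 kg.
Tool frame: the origin (TCP) lies between the finger pads; the fingertips stand 22 mm ahead of it and the grasp point (between the pads) lies 3 mm ahead of it; z points along the fingers, y is the line along which they close (so a half turn about z gives the same grasp; the last joint's range is limited). The gripper opens to 85 mm and grips with 20 to 120 N. Pads are 22 mm wide; open, the fingers measure 114 mm over their backs; the gripper's body (76 mm by 85 mm) begins 54 mm behind the grasp point. The pads swing forward as they close: fully open they stand 13 mm farther back than shut.
Start: joints at [-1.153, 0.423, 1.63, -0, 1.089, -0.019], TCP at [0.264, -0.566, 0.221] pointing down, gripper open.
Joint ranges: [-3, 3], [-0.9, 2.11], [0.09, 2.58], [-1.31, 4.45], [0.11, 2.69], [-2.54, 2.54]. Speed limits (rad/s): [2.39, 2.39, 3.01, 3.14, 3.14, 3.14].

### API

Orientations are given as a rotation vector (axis times angle).
In Python, from rig import manip gives the robot as it stands. The module is installed in compiled form; this text tells all that it offers. Calls block until the motion is done:
- manip.move_to(position, orientation): joint-space move of the TCP to a pose.
- manip.servo_line(position, orientation=None, rate=0.15): straight line of the TCP; orientation=None keeps the orientation; rate is the mean speed in m/s.
- manip.set_joints(angles): joint-space move.
- manip.command_gripper(opening, f_grip=None): finger opening in m; f_grip is the grip in N (None keeps the last); returns when the fingers have stopped.
- manip.hold(seconds).
- manip.solve_ik(position, orientation): joint angles nearest the present ones, or None.
- manip.camera(name): name is "scene" or "top" or "wrist"; returns a dict with "image" (400x640x3 uint8, red, green, blue), "fx", "fy", "cx", "cy" (pixels), "cam_to_world" (4x4, takes a point from camera to world coordinates); the wrist camera has in their place "mount" (4x4, takes a point from camera to tool coordinates, whose origin is the TCP and whose axes are the flange's). Camera axes: x right, y down, z forward; pixel columns grow to the right and rows downward; lengths in m; the calibration is good to about 2 mm. A picture is of the moment at which its call begins: read the wrist's pose just before it. There is no depth.
A pose or a line that the arm cannot do raises manip.IKError and nothing moves.
- manip.sign_off(): hands the job in; it is judged then, once.
Readings, each from a call of its own:
- manip.get_time(): time.
- manip.get_joint_positions(): joint angles.
- manip.get_joint_vel(): joint speeds.
- manip.get_tau(): joint torques, N m.
- manip.get_position(): TCP position.
- manip.get_ee_rot(): TCP orientation.
- manip.get_contact_force(): force on the tool from outside, world axes, zero at the start.
- manip.get_torque(): the same for the moment, N m.
- manip.get_width(): finger opening in m.
- manip.get_grip_force(): force on a finger pad.
Only numpy, scipy, OpenCV 4.12 (cv2) and the standard library are available. Lean on these libraries where they do the work, as an engineer would, in place of code of your own. Each camera call takes 0.05 s, during which the arm holds its last target. There are 200 camera calls.

## Working session

There is one attempt and no reset: what is moved stays moved. The work goes in short steps, each a Python script; the robot and the scene stay as the last script left them, time stands still between calls to the robot, and variables do not carry over. Pictures are saved under pics/ and viewed, at most 10 in all, crops included, and the job is handed in when it is done.

```bash
mkdir -p pics; python3 - <<'E'
from rig import manip
import cv2,numpy as np
for n in("top","scene"):
    c=manip.camera(n);cv2.imwrite(f"pics/{n}0.png",c["image"][:,:,::-1]);print(n,c["fx"],c["fy"],c["cx"],c["cy"],np.round(c["cam_to_world"],3).tolist())
    np.savez(n+".npz",**c)
print(manip.get_time(),manip.get_ee_rot())
E
```

```text
top 498.541553465433 498.541553465433 319.0357075444777 201.18498541739646 [[0.021, -0.999, 0.028, 0.436], [-1.0, -0.021, 0.005, 0.034], [-0.004, -0.028, -1.0, 1.129], [0.0, 0.0, 0.0, 1.0]]
scene 502.54247834850594 502.54247834850594 324.9129827622661 199.56955926239078 [[-0.236, 0.667, -0.706, 1.168], [0.972, 0.154, -0.179, 0.23], [-0.011, -0.729, -0.685, 0.741], [0.0, 0.0, 0.0, 1.0]]
0.1 [-3.06553697e+00 -6.80426212e-01  4.44306199e-04]
```

View pics/top0.png

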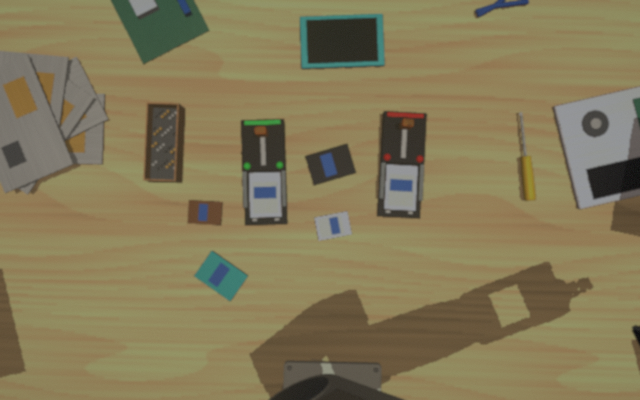

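View pics/scene0.png

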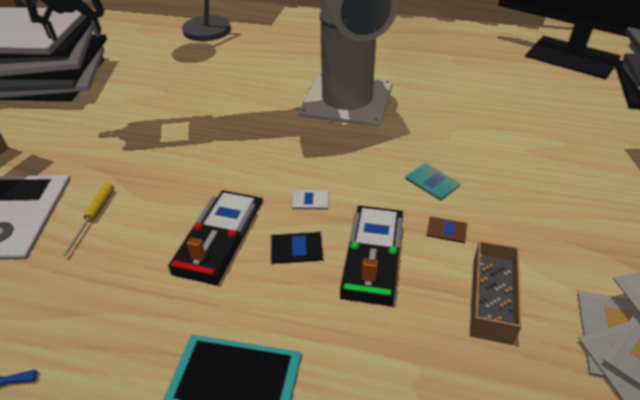

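The top view shows the green-lit dock spanning about (242..287, 119..225), with its paddle at (260,130). The red-lit dock is at about (403,165), and the small silver drive near (333,226) is a look-alike. I'll enlarge the green dock and measure it.

```bash
cat > h.py <<'E'
import numpy as np,cv2
def ray(c,uv,z):
    T=c["cam_to_world"];d=T[:3,:3]@np.array([(uv[0]-c["cx"])/c["fx"],(uv[1]-c["cy"])/c["fy"],1]);return T[:3,3]+d*(z-T[2,3])/d[2]
def proj(c,p):
    q=np.linalg.inv(c["cam_to_world"])@np.append(p,1);return np.array([c["fx"]*q[0]/q[2]+c["cx"],c["fy"]*q[1]/q[2]+c["cy"]])
E
python3 - <<'E'
from h import *
t=dict(np.load("top.npz"));s=dict(np.load("scene.npz"))
def blobs(c,box,lo,hi,zs,name):
    x0,x1,y0,y1=box;hsv=cv2.cvtColor(c["image"],cv2.COLOR_RGB2HSV)
    m=cv2.inRange(hsv,lo,hi);k=np.zeros_like(m);k[y0:y1,x0:x1]=m[y0:y1,x0:x1]
    n,_,st,ce=cv2.connectedComponentsWithStats(k)
    for i in range(1,n):
        if st[i,4]>5: print(name,st[i],ce[i].round(1),[ray(c,ce[i],z).round(4)[:2] for z in zs])
for c,b,n in((t,(235,295,110,235),"top"),(s,(335,410,200,305),"scene")):
    blobs(c,b,(50,120,60),(75,255,255),(.03,.04),n+" green")
    blobs(c,b,(5,120,60),(18,255,255),(.076,),n+" orange")
for uv in((242,120),(284,119.5),(287,224),(245,225)): print(uv,ray(t,uv,.03).round(4))
a=cv2.resize(t["image"][105:235,230:300],None,fx=4.4,fy=4.4,interpolation=2)
b=cv2.resize(s["image"][200:310,335:412],None,fx=5.2,fy=5.2,interpolation=2)
h=572;cv2.imwrite("pics/crop1.png",np.hstack([a[:h],cv2.copyMakeBorder(b,0,max(0,h-b.shape[0]),0,0,0)[:h]])[:,:,::-1])
E
```

```text
top green [244 120  37   6 167] [262.2 122.1] [array([0.6397, 0.1684]), array([0.6379, 0.1671])]
top green [276 161   8   8  45] [279.2 164.6] [array([0.5461, 0.1285]), array([0.5451, 0.1277])]
top green [243 162   8   8  46] [246.6 165.6] [array([0.5424, 0.2005]), array([0.5414, 0.199 ])]
top orange [254 126  14  10 123] [260.1 130.5] [array([0.6133, 0.1667])]
scene green [350 241  10   9  61] [353.9 245.3] [array([0.5441, 0.1263]), array([0.5529, 0.1278])]
scene green [388 246  10   9  66] [392.5 250.1] [array([0.5397, 0.1986]), array([0.5486, 0.1991])]
scene green [343 283  49  13 338] [367.1 288.7] [array([0.6375, 0.1682]), array([0.645 , 0.1691])]
scene orange [362 258  17  24 320] [369.1 269. ] [array([0.6309, 0.1683])]
(242, 120) [0.6436 0.2133 0.03  ]
(284, 119.5) [0.6466 0.1202 0.03  ]
(287, 224) [0.4153 0.1082 0.03  ]
(245, 225) [0.4111 0.2007 0.03  ]
```

View pics/crop1.png

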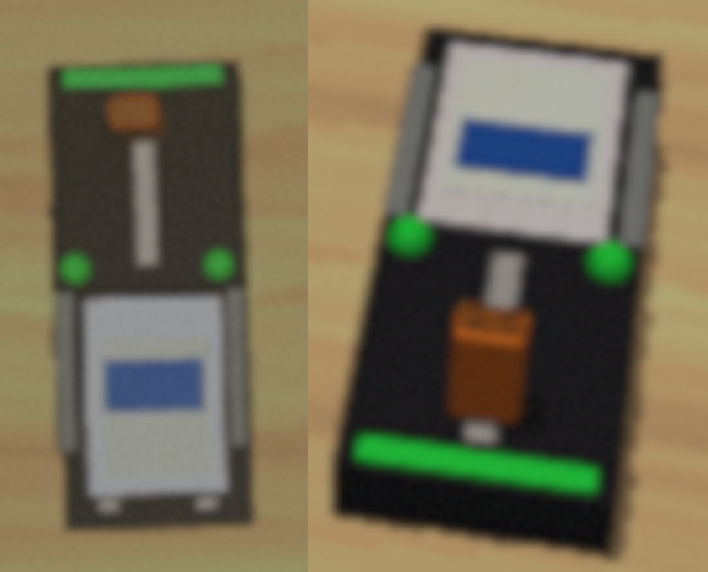

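The lamps, paddle and edges agree: yaw is about 0.052, and the paddle top is at about (0.6145, 0.1675, 0.076). The scene crop confirms this is the green dock, with its drive in the bay. I'll move above the paddle and check with the wrist camera.

```bash
cat >> h.py <<'E'
from scipy.spatial.transform import Rotation as Ro
yaw=.052; X=np.array([np.cos(yaw),np.sin(yaw),0]); Y=np.array([-X[1],X[0],0]); P=np.array([.6145,.1675,.076])
def rv(s):
    y=s*Y;z=np.array([0,0,-1.]);return Ro.from_matrix(np.c_[np.cross(y,z),y,z]).as_rotvec()
E
python3 - <<'E'
from h import *
from rig import manip
pre=P+[0,0,.09]
q0=np.array(manip.get_joint_positions());best=None
for s in(1,-1):
    q=manip.solve_ik(pre,rv(s));print(s,q)
    if q is not None and (best is None or abs(q[5])<best[0]): best=(abs(q[5]),s)
s=best[1];open("s","w").write(str(s))
manip.move_to(pre,rv(s));manip.command_gripper(.06,60)
p=np.array(manip.get_position());R=Ro.from_rotvec(manip.get_ee_rot()).as_matrix()
c=manip.camera("wrist");T=np.eye(4);T[:3,:3]=R;T[:3,3]=p;c["cam_to_world"]=T@c["mount"]
np.savez("w.npz",**c);im=c["image"].copy()
for d in((8,12),(8,-12),(-8,-12),(-8,12)):
    u=proj(c,P+X*d[0]/1e3+Y*d[1]/1e3);cv2.circle(im,tuple(int(v) for v in u.round()),3,(255,0,255),1)
cv2.imwrite("pics/w1.png",im[:,:,::-1]);print(s,p,manip.get_time(),manip.get_contact_force(),manip.get_width())
E
```

```text
1 [ 0.24742958  0.50331985  1.64117476  0.          0.99709805 -1.37536675]
-1 [ 2.47429580e-01  5.03319849e-01  1.64117476e+00 -8.88178420e-16
  9.97098046e-01  1.76622591e+00]
1 [0.61455005 0.16733068 0.16600417] 3.3917 [ 0.23478298 -0.46224844 -0.33692413] 0.059514188031523675
```

View pics/w1.png

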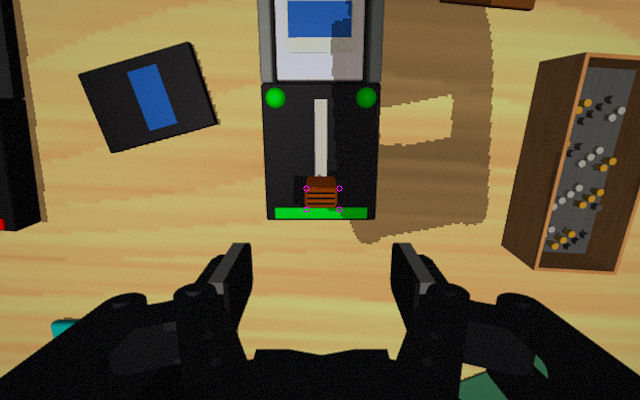

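In the wrist view the predicted paddle-top corners (306–339, 188–209) match the ridged orange top to within about 1–2 px. Next I'll descend, grip and pull.

```bash
python3 - <<'E'
from h import *
from rig import manip
g=P.copy();g[2]=.070
manip.servo_line(g,rate=.1);print("down",manip.get_contact_force())
manip.command_gripper(.0,60);print("grip",manip.get_width(),manip.get_grip_force(),manip.get_contact_force(),manip.get_time())
manip.servo_line(g-X*.045,rate=.04)
for d in np.arange(.047,.0621,.0015):
    manip.servo_line(g-X*d,rate=.03);f=np.array(manip.get_contact_force())@X
    print(round(d,4),((g-np.array(manip.get_position()))@X).round(4),f.round(1),round(manip.get_width(),4))
    if f>22: break
manip.hold(.2)
c=manip.camera("scene");np.savez("s2.npz",**c)
a=c["image"][150:320,300:440]
cv2.imwrite("pics/s2.png",cv2.resize(a,None,fx=3.5,fy=3.5,interpolation=2)[:,:,::-1]);print(manip.get_time())
E
```

```text
down [-0.437534   -0.30883525  0.30064457]
grip -0.00020699319012456726 0.0 [-0.25261307  0.20114412  1.01807779] 5.1
0.047 0.0471 -0.8 0.0002
0.0485 0.0486 -0.4 0.0004
0.05 0.0501 -0.2 0.0001
0.0515 0.0516 0.3 0.0
0.053 0.0531 0.4 -0.0002
0.0545 0.0546 0.4 -0.0001
0.056 0.0561 0.5 0.0001
0.0575 0.0576 0.8 0.0001
0.059 0.0591 -0.2 0.0002
0.0605 0.0606 -0.2 0.0002
0.062 0.0621 -0.4 0.0003
9.375
```

View pics/s2.png

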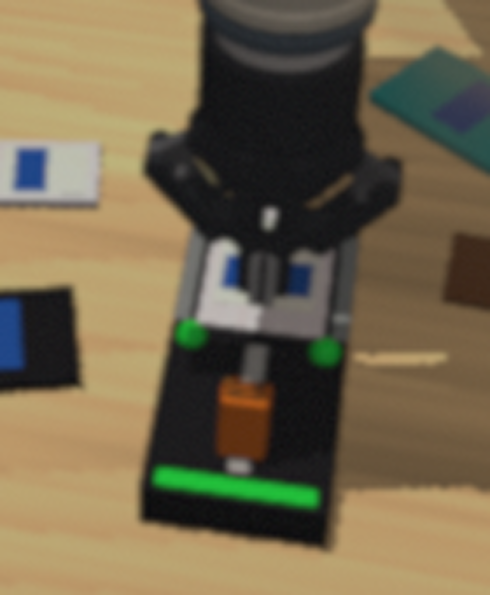

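The grip missed: the fingers closed to zero and the paddle (crop (243,420)) is still at home. I'll check where the fingertips really were by reprojecting into the scene view.

```bash
python3 - <<'E'
from h import *
from rig import manip
s=dict(np.load("s2.npz"));w=dict(np.load("w.npz"))
p=np.array(manip.get_position());R=Ro.from_rotvec(manip.get_ee_rot()).as_matrix()
print(p,manip.get_ee_rot(),R.round(3).tolist(),np.round(w["mount"],3).tolist())
f=lambda u:((u-[300,150])*3.5).round()
print("tcp",f(proj(s,p)),"tip",f(proj(s,p+R[:,2]*.022)))
for z in(.03,.053,.076):
  print(z,f(proj(s,[P[0],P[1],z])))
t=dict(np.load("top.npz"))
print("top proj",proj(t,P), "wrist tip", [proj(w,np.array([.61455,.16733,.166-.022])+Y*d) for d in(-.03,0,.03)])
E
```

```text
[0.55261471 0.16429942 0.07001539] [-8.17233922e-02  3.14047856e+00  8.68853689e-06] [[-0.999, -0.052, 0.0], [-0.052, 0.999, 0.0], [-0.0, 0.0, -1.0]] [[0.001, -0.966, -0.259, 0.065], [1.0, 0.001, 0.0, -0.001], [-0.0, -0.259, 0.966, -0.153], [0.0, 0.0, 0.0, 1.0]]
tcp [260. 306.] tip [258. 335.]
0.03 [242. 449.]
0.053 [244. 420.]
0.076 [246. 390.]
top proj [259.78130225 129.91659187] wrist tip [array([266.51098786, 231.22135315]), array([322.55182823, 231.24336869]), array([378.58886335, 231.26538274])]
```

The fingertips look about 25 mm higher than predicted: (265,300) in the crop against (258,335). I'll measure the closed tip from both the wrist and scene cameras.

```bash
python3 - <<'E'
from h import *
from rig import manip
def pose(): 
    T=np.eye(4);T[:3,3]=manip.get_position();T[:3,:3]=Ro.from_rotvec(manip.get_ee_rot()).as_matrix();return T
p=np.array(manip.get_position());manip.servo_line(p+[0,0,.06]+X*.062,rate=.2)
T=pose();w=manip.camera("wrist");w["cam_to_world"]=T@w["mount"];s=manip.camera("scene")
np.savez("w3.npz",T=T,**w);np.savez("s3.npz",T=T,**s)
out=[]
for c,n in((w,"w"),(s,"s")):
    q={d:proj(c,(T@[0,0,d,1])[:3]) for d in(-.02,0,.022)};print(n,{k:v.round(1) for k,v in q.items()})
    u,v=(q[0]).round().astype(int);h=(60,50);x0=u-h[0];y0=min(v-h[1],300);print("crop origin",x0,y0)
    out.append(cv2.resize(c["image"][y0:y0+100,x0:x0+120],(390,325),interpolation=2))
cv2.imwrite("pics/tip.png",np.hstack(out)[:,:,::-1]);print("scale 3.25",manip.get_time())
E
```

```text
w {-0.02: array([323. , 266.4]), 0: array([322.7, 247.5]), 0.022: array([322.6, 231.2])}
crop origin 263 197
s {-0.02: array([372.6, 231.7]), 0: array([372., 240.]), 0.022: array([371.3, 248.9])}
crop origin 312 190
scale 3.25 10.0583
```

View pics/tip.png

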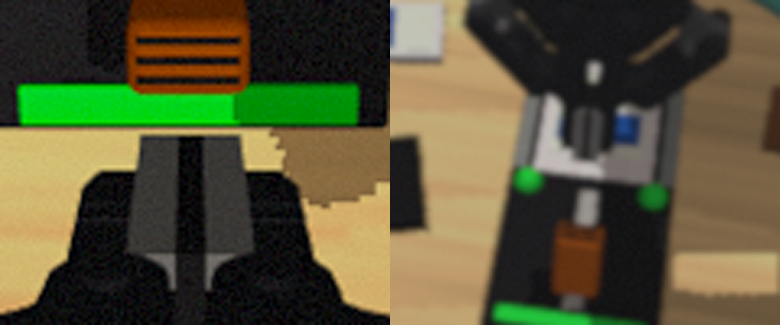

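Both views agree once I allow for which finger edge each camera sees. The tips are actually about 6–16 mm behind the TCP, not 22 mm ahead. That also explains why they closed above the 76 mm paddle at TCP z 0.070 without touching it. I'll grip about 30 mm lower, watching force and width, and only pull if the paddle is held.

```bash
python3 - <<'E'
from h import *
from rig import manip
import sys
manip.command_gripper(.055,60)
g=P.copy();g[2]=.060;manip.servo_line(g,rate=.15)
for z in(.050,.040):
    g[2]=z;manip.servo_line(g,rate=.06);f=np.array(manip.get_contact_force());print(z,f.round(1))
    if abs(f[2])>6: print("contact");sys.exit()
manip.command_gripper(.0,60);w=manip.get_width();print("grip",w,manip.get_grip_force(),manip.get_contact_force(),manip.get_time())
if not .018<w<.03: sys.exit()
manip.servo_line(g-X*.046,rate=.04)
for d in np.arange(.048,.0621,.0015):
    manip.servo_line(g-X*d,rate=.03);f=np.array(manip.get_contact_force())@X
    print(round(d,4),((g-np.array(manip.get_position()))@X).round(4),f.round(1),round(manip.get_width(),4))
    if abs(f)>22: break
c=manip.camera("scene");np.savez("s4.npz",**c)
cv2.imwrite("pics/s4.png",cv2.resize(c["image"][150:320,300:440],None,fx=3.5,fy=3.5,interpolation=2)[:,:,::-1]);print(manip.get_time())
E
```

```text
0.05 [ 0.4  0.  -0.3]
0.04 [-0.2 -0.1  0.2]
grip 0.022829273525237354 59.280529618263245 [-1.09137081 -3.98354297  3.66160925] 12.2583
0.048 0.0455 7.7 0.0228
0.0495 0.0468 6.6 0.023
0.051 0.0483 6.5 0.023
0.0525 0.0498 7.3 0.0227
0.054 0.0513 7.9 0.0225
0.0555 0.0527 7.5 0.0231
0.057 0.0542 7.2 0.0227
0.0585 0.0548 10.1 0.023
0.06 0.0549 15.7 0.0225
0.0615 0.0549 20.5 0.0225
16.1083
```

The force rises at 0.0549 m, so the slide is at its end stop. I'll look before releasing.

View pics/s4.png

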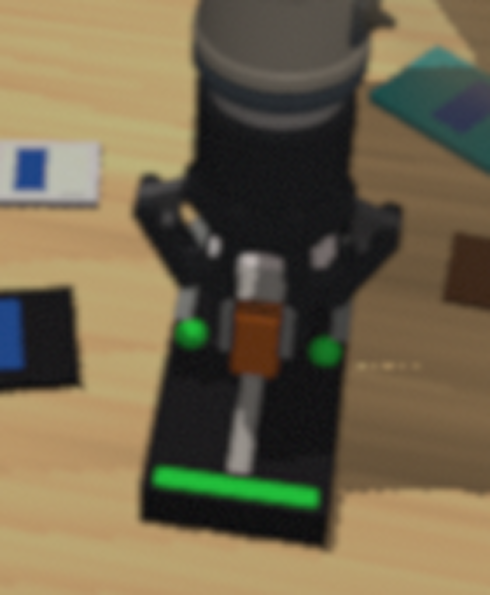

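The paddle is held at the front of its travel (crop (255,340)), and the slot behind it is exposed. Now I'll release, retreat straight up, and check.

```bash
python3 - <<'E'
from h import *
from rig import manip
manip.command_gripper(.05);print(manip.get_width(),manip.get_contact_force())
p=np.array(manip.get_position());manip.servo_line(p+[0,0,.12],rate=.15)
manip.servo_line(p+[0,0,.16]-Y*.12,rate=.2)
t=manip.camera("top");s=manip.camera("scene")
a=cv2.resize(t["image"][105:265,220:310],(320,569),interpolation=2);b=cv2.resize(s["image"][150:310,310:430],(427,569),interpolation=2)
cv2.imwrite("pics/end.png",np.hstack([a,b])[:,:,::-1]);print(manip.get_time(),manip.get_contact_force())
E
```

```text
0.04998247099006297 [0.37940464 0.63535321 0.19121469]
18.3167 [-0.29011916  0.54528445  0.1211336 ]
```

View pics/end.png

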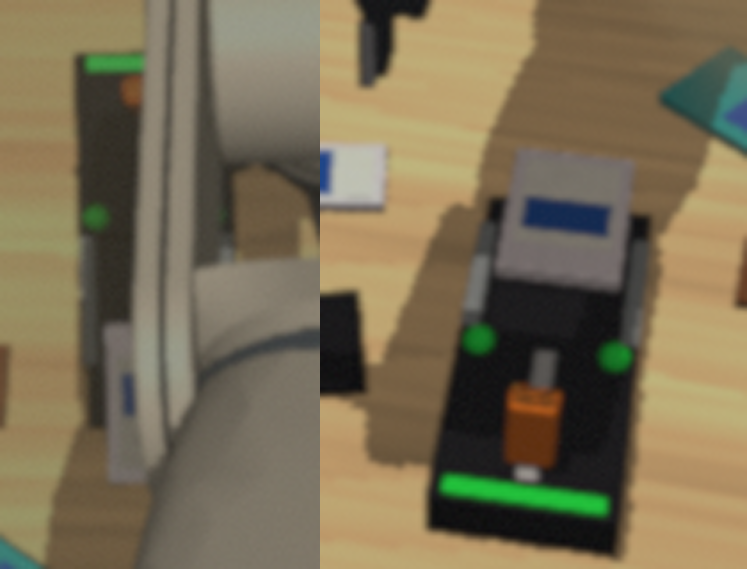

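The picture shows the paddle back home at (533,425) and the drive pushed out, lying flat and overhanging the front at (567,215). The arm touches nothing.

```bash
python3 -c "
from rig import manip
print(manip.sign_off())"
```

```text
the job is handed in; nothing more can be done
None
```

Job handed in at about 18.3 s of the 29 s limit: the green dock's slide went to its end stop and snapped home when released, its drive lies pushed out in the dock, and the red dock was not touched; a first grip closed above the paddle without touching it, so I re-gripped 30 mm lower.

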